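Back the coil winder off by one notch

ROBOT

A 7-joint arm with a two-finger parallel gripper is mounted at the origin on a cart in front of the work surface, level with it; the furniture and walls round the work are solid. World frame = base frame: x ahead of the robot, y to its left, z up, the work surface at z = 0. Lengths are in m, angles in rad, forces in N, time in s.
With the tool pointing down it reaches from about 0.4 to 0.85 m from the base axis. Payload 4.5 kg.
Tool frame: the origin (TCP) lies between the finger pads; the fingertips stand 11 mm ahead of it and the grasp point (between the pads) lies 8 mm behind it (r.nose_length is the distance from the TCP to the fingertips, in m); z points along the fingers, y is the line along which they close (so a half turn about z gives the same grasp; the last joint's range is limited). The gripper opens to 88 mm and grips with 3 to 60 N. Pads are 18 mm wide; open, the fingers measure 123 mm over their backs; the gripper's body (75 mm by 187 mm) begins 45 mm behind the grasp point.
Start: joints at [-1.287, 0.689, -0.195, 1.565, 0.157, 0.902, -0.215], TCP at [0.154, 0.606, 0.25] pointing down, gripper open.
Joint ranges: [-3.01, 3.01], [-0.46, 2.08], [-1.47, 1.51], [0.13, 2.56], [-1, 4.14], [0.04, 2.09], [-2.66, 2.66]. Speed limits (rad/s): [2.57, 2.57, 3.14, 3.14, 3.14, 3.14, 3.14].

INTERFACE

Orientations are given as a unit quaternion [x, y, z, w].
In Python, from plant import get_state, snapshot, camera_model, r gives the robot as it stands.
- The arm moves only by the shell command python3 -m inch 'ROWS' [FORCE]. ROWS is text: rows parted by semicolons, each of 7 numbers parted by spaces: the opening, from -1 (shut) to 1 (fully open), then the shift along the tool's x, y, z in m, then the turn, a rotation vector about the tool's x, y, z in rad. A call has 1 to 20 rows; each row shifts and turns the commanded pose from where the row before left it, along the tool's axes as they then stand; what a row does not reach is not made up. A row lasts 1/12 s, in which the tool goes at most 41.7 mm and 7.16 degrees, less where a joint would pass 70% of its speed; a pose out of reach is approached as far as the arm can. A call is refused whole if a number of a shift passes 0.0417 or a number of a turn 0.125, either way. A call with a gripper value outside its range is refused whole. The fingers move at their own pace and stop on an object; FORCE is the grip in N (left out, the last holds). Time passes only in rows, so rows that do not move let the fingers close. It gives the time, the measured TCP pose, the force, the opening and the grip force at its end, in the units of the state.
- get_state(): the state, without advancing time (a new reading comes with each control period).
- snapshot(name): name is "side" or "top"; returns (picture, depth): 480x640x3 uint8, red, green, blue; 480x640 float32, m along the optical axis (not along the pixel's ray), 0 where there is no reading.
- camera_model(name): a dict with "intrinsics" (3x3 intrinsics, pixels), "dist" ([k1, k2, p1, p2, k3] as OpenCV has them; the pictures are not rectified), "view" (4x4, takes a point from world to camera coordinates). Camera axes: x right, y down, z forward; pixel columns grow to the right and rows downward; lengths in m; the calibration is good to about 2 mm. A picture is of the moment at which its call begins. camera_model takes no time and is no camera call.
- r.finish_job(): hands the job in; it is judged then, once.
The state is a dict: "clock": time; "q": joint angles; "qd": joint speeds; "joint_torque": joint torques, N m; "tool_pos": TCP position; "eef_rot": TCP orientation; "contact_force": force on the tool from outside, world axes, zero at the start; "moment": the same for the moment, N m; "opening": opening from 0.0 (shut) to 1.0 (fully open); "finger_force": force on a finger pad.
Only numpy, scipy, OpenCV 4.12 (cv2) and the standard library are available. Lean on these libraries where they do the work, as an engineer would, in place of code of your own. Each camera call takes 0.05 s, during which the arm holds its last target. There are 200 camera calls.

TASK

Back the bench coil winder off by exactly one notch: with a fingertip lift the yellow pawl out of the toothed wheel by pushing its black-tipped thumb tab to the left, then push the spokes of the star handle so that its top goes to the left and the wheel turns back by one tooth (one spoke spacing), and finally push the pawl down again until it sits fully home in the new notch. Fingertip pushes are enough, nothing needs gripping; leave everything else on the bench where it stands.

Things in the scene. Friction and masses are not known exactly. Their poses are not given: they have to be found in the camera images.
- winder: Coil winder screwed to the bench: grey base, two blue cheek plates, 205 mm wide, 200 mm tall. Origin on the bench right under its level axle, in the mid-plane of the toothed steel wheel. x: away from the robot along the axle; y: to the left as the robot sees it; z up. Behind the wheel (x 13 mm on) all stays below z 147 mm, save a blue ear at y 56 to 88, x 16 to 22 mm, up to z 158 mm.
- wheel_center (a point): Centre of the toothed steel wheel (8 saw teeth, 50 mm outer radius, 12 mm thick), on the axle, 100 mm above the bench. Behind it are an empty wooden former and black flanges, which turn with it.
- star_hub (a point): Centre of the star handle's black hub, 60 mm in front of the toothed wheel (winder x -60 mm, y 0, z 100 mm). The star turns with the wheel: 8 steel spokes, 9 mm thick, each with a 16 mm ball knob centred 85 mm from the axle, one knob white and seven red, all in the plane winder x = -60 mm.
- wheel (a joint): Turn of wheel, star and former, rad; negative = backward = counter-clockwise seen from the robot, top goes left. One notch = 0.785. At 0 spokes stand 22.5 deg either side of straight up, then every 45 deg. The pawl, down, lets it stand only between 0 and about 0.22 at the start, and between -0.785 and -0.56 one notch back; it blocks backward turning. Stays where it is left (0.04 N m).
- pawl (a joint): Lift of the yellow pawl, rad: 0 = fully down in a notch, 0.7 = stop; from about 0.2 it is clear of the teeth. Stays where it is left (0.08 N m). Tab to the left lifts it; tab to the right, or the arm pressed down, lowers it. It goes home only if the wheel stands in a notch; on the slope (wheel short of a notch) or the crest (pushed too far) of a tooth it stops higher: turn the wheel a bit.
- tab_tip (a point): Centre of the black roll (10 mm thick, 14 mm long) at the upper end of the pawl's thumb tab, 46 mm from the pawl's hinge. The tab is 12 mm deep and 6 mm thick and rises from the hinge, which lies in the winder's frame at x 0, y 72, z 148 mm. With the pawl down it leans 0.25 rad to the right.
- nose (a point): Lower right corner of the pawl's nose, the end of its 72 mm arm, which reaches from the hinge to the right onto the top of the toothed wheel. The arm is 10 mm deep; with the pawl down its upper side lies at z = 155 mm.
- white_knob (a point): Centre of the white ball knob (16 mm) of the star handle. At the start it stands just to the right of straight up, and after one notch back just to the left of it.
- multimeter: Bystander: yellow and black multimeter, 131x70x38 mm; origin under its centre.
- tape_black: Bystander: roll of black tape, 67 mm, 19 mm high; origin under its centre.
- flux_bottle: Bystander: brown bottle with white cap, 34 mm, 70 mm high; origin under its centre.
- pliers_blue: Bystander: pliers with blue grips, 152 mm; origin under its centre.
- solder_spool: Bystander: spool of solder, 54 mm, 37 mm high; origin under its centre.

How it is judged:
On the way, in this order (a step that is already met when the one before it is completed fails the run):
1. the pawl is lifted clear of the teeth while the wheel is still in its first notch (value of joint pawl above 0.22 rad and value of joint wheel above -0.1 rad), for 0.2 s.
2. the wheel is pushed back a good part of a notch while the pawl is up (value of joint pawl above 0.15 rad and value of joint wheel below -0.3 rad), for 0.2 s.
At the end, for the whole second after the job is handed in: the pawl is fully down (within 0.05 rad) and the wheel at rest in the next notch back (between -0.84 and -0.48 rad) (value of joint pawl below 0.05 rad and value of joint wheel between -0.84 and -0.48 rad and velocity of joint wheel between -0.05 and 0.05 rad/s); the robot touches nothing.
It fails at once if a thing standing by is lifted, or shifted by more than 20 mm (distance of any of multimeter, tape_black, flux_bottle, pliers_blue, solder_spool from where it was at the start of the episode above 0.02 m).
It also fails if it takes over 67 s, if anything falls off the work surface, if the arm or the gripper's body presses on something with over 40 N, if the wrist force passes 120 N, or if a joint passes its speed limit or range.

## Working session

There is one attempt and no reset: what is moved stays moved. The work goes in short steps, Python scripts to look and compute and a shell command to move; the robot and the scene stay as the last step left them, time stands still between calls to the robot, and variables do not carry over. Pictures are saved under pics/ and viewed, at most 10 in all, crops included, and the job is handed in when it is done.

```bash
mkdir -p pics; ls; python3 - <<'E'
from plant import get_state, snapshot, camera_model, r
import cv2,numpy as np
for n in("side","top"):
    p,d=snapshot(n); cv2.imwrite(f"pics/{n}0.png",p[...,::-1]); np.save(f"pics/{n}0.npy",d)
    m=camera_model(n); print(n,np.round(m["intrinsics"],1).tolist(),m["dist"],np.round(m["view"],3).tolist())
s=get_state();print({k:np.round(v,3).tolist() for k,v in s.items()}, r.nose_length)
E
```

```text
pics
side [[450.4, 0.0, 320.6], [0.0, 450.4, 240.5], [0.0, 0.0, 1.0]] [0.03237157 0.         0.         0.         0.        ] [[0.951, -0.311, 0.003, -0.495], [-0.128, -0.398, -0.908, 0.127], [0.283, 0.863, -0.418, 1.382], [0.0, 0.0, 0.0, 1.0]]
top [[524.9, 0.0, 317.4], [0.0, 524.9, 235.0], [0.0, 0.0, 1.0]] [-0.13422795  0.          0.          0.          0.        ] [[0.027, -1.0, -0.001, -0.155], [-0.978, -0.027, -0.209, 0.482], [0.209, 0.006, -0.978, 1.319], [0.0, 0.0, 0.0, 1.0]]
{'clock': 0.1, 'q': [-1.287, 0.69, -0.195, 1.566, 0.157, 0.902, -0.215], 'qd': [-0.0, -0.001, 0.002, -0.003, 0.001, -0.001, 0.0], 'joint_torque': [-0.003, -52.85, -1.271, -15.384, -0.053, 0.002, 0.0], 'tool_pos': [0.154, 0.605, 0.249], 'eef_rot': [0.125, 0.992, -0.001, -0.0], 'contact_force': [-0.725, -0.6, -0.914], 'moment': [-0.001, 0.003, 0.012], 'finger_force': 0.0, 'opening': 1.0} 0.011
```

View pics/side0.png

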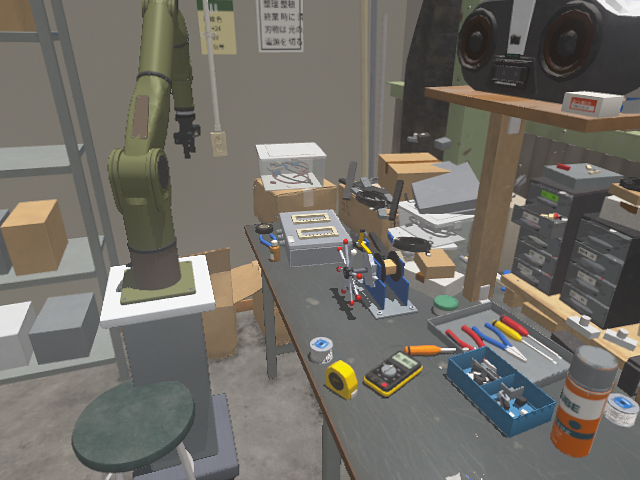

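View pics/top0.png

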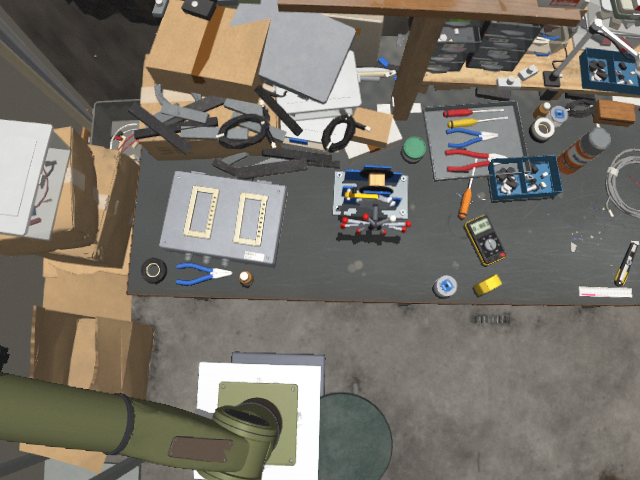

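The winder shows in the side view around (375,275) and in the top view around (372,205). I'll look closer.

```bash
cat > h.py <<'E'
import numpy as np,cv2
from plant import camera_model
def ray(n,px):
    m=camera_model(n);K=np.array(m["intrinsics"]);V=np.array(m["view"])
    u=cv2.undistortPoints(np.array([[px]],float),K,np.array(m["dist"]))[0,0]
    return -V[:3,:3].T@V[:3,3], V[:3,:3].T@np.array([u[0],u[1],1.])
def onz(n,px,z):
    o,d=ray(n,px); return o+d*(z-o[2])/d[2]
def dep(n,px,z):
    o,d=ray(n,px); return o+d*z
def tri(a,b):
    o,d=ray("side",a);p,e=ray("top",b);d=d/np.linalg.norm(d);e=e/np.linalg.norm(e)
    s,t=np.linalg.lstsq(np.c_[d,-e],p-o,rcond=None)[0]
    A,B=o+s*d,p+t*e
    return (A+B)/2,np.linalg.norm(A-B)
def proj(n,P):
    m=camera_model(n);V=np.array(m["view"])
    return cv2.projectPoints(np.array(P,float).reshape(-1,3),cv2.Rodrigues(V[:3,:3])[0],V[:3,3],np.array(m["intrinsics"]),np.array(m["dist"]))[0][:,0]
E
python3 - <<'E'
import cv2,numpy as np
from h import *
a=cv2.imread("pics/side0.png")[225:325,325:425];b=cv2.imread("pics/top0.png")[160:250,325:420]
c=np.zeros((400,780,3),np.uint8);c[:,:400]=cv2.resize(a,None,fx=4,fy=4,interpolation=2);c[:360,400:]=cv2.resize(b,None,fx=4,fy=4,interpolation=2)
cv2.imwrite("pics/c0.png",c)
for n,(y0,y1,x0,x1) in dict(side=(225,325,325,425),top=(160,250,325,420)).items():
    im=cv2.imread(f"pics/{n}0.png");D=np.load(f"pics/{n}0.npy");h=cv2.cvtColor(im,cv2.COLOR_BGR2HSV).astype(int)
    for nm,M in dict(red=((h[...,0]<8)|(h[...,0]>172))&(h[...,1]>150)&(h[...,2]>70),yel=(abs(h[...,0]-27)<6)&(h[...,1]>150)&(h[...,2]>90),white=(h[...,1]<30)&(h[...,2]>200)).items():
        w=np.zeros(M.shape,np.uint8);w[y0:y1,x0:x1]=M[y0:y1,x0:x1]
        k,l,s,ce=cv2.connectedComponentsWithStats(w)
        for i in range(1,k):
            if s[i,4]>4:
                z=np.median(D[l==i]);print(n,nm,ce[i].round(1),s[i,2:],np.round(dep(n,ce[i],z),3))
E
```

```text
side red [345.3 241. ] [ 4  5 18] [ 0.505 -0.262  0.183]
side red [339.2 248.1] [ 5  4 14] [ 0.506 -0.215  0.14 ]
side red [338. 268.] [4 4 7] [ 0.505 -0.211  0.074]
side red [359.  275.6] [ 5  6 25] [ 0.502 -0.372  0.135]
side red [343.3 291.1] [4 3 9] [ 0.505 -0.259  0.024]
side red [358.  297.2] [ 5  5 21] [ 0.502 -0.371  0.07 ]
side red [351.2 302.6] [ 5  5 17] [ 0.503 -0.325  0.025]
side yel [365.2 247.2] [10 12 33] [ 0.566 -0.26   0.154]
side white [415.3 230.8] [ 24  14 151] [ 0.785 -0.15   0.129]
side white [398.9 232.5] [ 26  12 155] [ 0.762 -0.088  0.101]
side white [353.4 250.7] [ 6  4 17] [ 0.503 -0.325  0.183]
side white [342.4 256.3] [ 6 14 25] [ 0.506 -0.241  0.126]
side white [370.9 259.2] [ 7 12 44] [ 0.565 -0.304  0.139]
side white [411.4 266.8] [ 16  12 111] [ 0.729 -0.241  0.057]
side white [375.3 277. ] [4 3 7] [ 0.566 -0.334  0.099]
side white [353.4 281.8] [2 4 5] [ 0.508 -0.323  0.088]
side white [355.4 289.8] [ 4 10 16] [ 0.503 -0.35   0.08 ]
side white [379.6 312. ] [ 6  3 11] [ 0.567 -0.373  0.012]
top red [365.2 216.3] [ 7  7 32] [ 0.506 -0.255  0.183]
top
[... 319 characters left out ...]
6 -0.248  0.154]
top white [338.  174.7] [ 8  8 37] [ 0.667 -0.194  0.008]
top white [403.3 177.8] [ 6  5 18] [ 0.663 -0.375  0.009]
top white [337.3 197.2] [ 14  33 184] [ 0.602 -0.193  0.007]
top white [348.5 190. ] [2 3 6] [ 0.579 -0.216  0.152]
top white [397.2 207. ] [ 25  33 300] [ 0.579 -0.357  0.008]
top white [348. 198.] [3 3 5] [ 0.559 -0.215  0.151]
top white [392.5 202.8] [ 4  4 11] [ 0.565 -0.332  0.097]
top white [350.  211.2] [12  6 41] [ 0.563 -0.228  0.008]
top white [354. 221.] [11  3 19] [ 0.507 -0.232  0.127]
top white [396.7 223.6] [15  2 27] [ 0.504 -0.339  0.124]
top white [347. 225.] [5 1 5] [ 0.508 -0.217  0.078]
top white [396.9 227.8] [8 3 9] [ 0.505 -0.346  0.076]
```

View pics/c0.png

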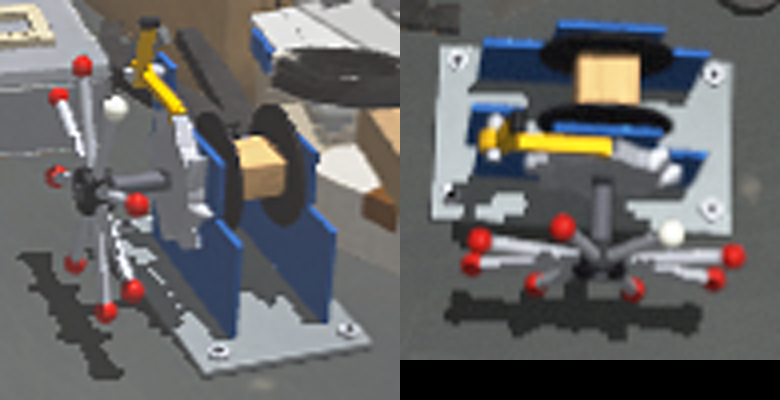

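The crop shows the star with the white knob up-right (side px ~353,251; top ~393,218) and the tab roll at side ~(362,230), top ~(347,194). Next I triangulate them.

```bash
python3 - <<'E'
from h import *
T=dict(k1=((345.3,241),(365.2,216.3)),white=((353.4,250.7),(392.7,218)),k3=((359,275.6),(407.9,223.6)),k4=((351.2,302.6),(383.7,232.5)),k5=((343.3,291.1),(357.4,230.9)),k8=((339.2,248.1),(345,220)),k6=((358,297.2),(403.5,229.1)),tab=((362.5,230),(347.5,194)))
P={k:tri(*v) for k,v in T.items()}
for k,(p,e) in P.items(): print(k,p.round(4),round(e,4))
K=np.array([P[k][0] for k in P if k!="tab"]);
o=(P["k1"][0]+P["k4"][0])/2;o2=(P["white"][0]+P["k5"][0])/2;print(o,o2)
c=K.mean(0)
A=np.polyfit(K[:,1],K[:,0],1);print("slope dx/dy",A, np.linalg.norm(K[:,1:]-(o+o2)[1:]/2,axis=1))
D=np.load("pics/side0.npy");d=np.load("pics/top0.npy")
for n,D,px in (("side",D,(362,230)),("side",D,(362,238)),("top",d,(347,194))): print(n,dep(n,px,D[px[1],px[0]]))
E
```

```text
k1 [ 0.5073 -0.2553  0.1794] 0.0013
white [ 0.5046 -0.3209  0.1808] 0.0014
k3 [ 0.5039 -0.3657  0.1308] 0.0012
k4 [ 0.5044 -0.319   0.021 ] 0.0017
k5 [ 0.5078 -0.2487  0.0167] 0.0017
k8 [ 0.5074 -0.2093  0.1368] 0.0014
k6 [ 0.5043 -0.365   0.0658] 0.0006
tab [ 0.5673 -0.2142  0.1851] 0.0164
[ 0.50582034 -0.2871398   0.10020947] [ 0.50623013 -0.28478516  0.09873449]
slope dx/dy [0.0261931 0.5134754] [0.08562629 0.08849953 0.0856304  0.08513618 0.09079724 0.08527704
 0.08592146]
side [ 0.56525385 -0.23459187  0.19615319]
side [ 0.57013566 -0.22606332  0.16726622]
top [ 0.568724   -0.21228934  0.15242587]
```

```bash
python3 -m inch '-1 0 0 -0.005 0 0 0.122;-1 0 0 -0.005 0 0 0.122;-1 0 0 -0.005 0 0 0.122;-1 0 0 -0.005 0 0 0.122;-1 0 0 -0.005 0 0 0.122;-1 0 0 -0.005 0 0 0.122;-1 0 0 -0.005 0 0 0.122;-1 0 0 -0.005 0 0 0.122;-1 0 0 -0.005 0 0 0.122;-1 0 0 -0.005 0 0 0.122;-1 0 0 -0.005 0 0 0.122;-1 0 0 0 0 0 0' 10
```

```text
clock: 1.1
tool_pos: [0.1544, 0.6059, 0.3052]
eef_rot: [0.715, 0.699, 0.001, -0.0]
contact_force: [0.4, -0.8, -0.7]
opening: 0.117
finger_force: 0.0
```

```bash
python3 -m inch '-1 -0.025 0.024 0 0 0 0;-1 -0.025 0.024 0 0 0 0;-1 -0.025 0.024 0 0 0 0;-1 -0.025 0.024 0 0 0 0;-1 -0.025 0.024 0 0 0 0;-1 -0.025 0.024 0 0 0 0;-1 -0.025 0.024 0 0 0 0;-1 -0.025 0.024 0 0 0 0;-1 -0.025 0.024 0 0 0 0;-1 -0.025 0.024 0 0 0 0;-1 -0.025 0.024 0 0 0 0;-1 -0.025 0.024 0 0 0 0;-1 -0.025 0.024 0 0 0 0;-1 -0.025 0.024 0 0 0 0' && python3 -m inch '-1 -0.03 0.005 0 0 0 0;-1 -0.03 0.005 0 0 0 0;-1 -0.03 0.005 0 0 0 0;-1 -0.03 0.005 0 0 0 0;-1 -0.03 0.005 0 0 0 0;-1 -0.03 0.005 0 0 0 0;-1 -0.03 0.005 0 0 0 0;-1 -0.03 0.005 0 0 0 0;-1 -0.03 0.005 0 0 0 0;-1 -0.03 0.005 0 0 0 0;-1 -0.03 0.005 0 0 0 0;-1 -0.03 0.005 0 0 0 0;-1 -0.03 0.005 0 0 0 0;-1 -0.03 0.005 0 0 0 0;-1 -0.03 0.005 0 0 0 0;-1 -0.03 0.005 0 0 0 0;-1 0 0 0 0 0 0;-1 0 0 0 0 0 0'
```

```text
clock: 2.27
tool_pos: [0.4837, 0.2471, 0.3043]
eef_rot: [0.713, 0.701, -0.0, -0.0]
contact_force: [1.1, 0.9, -0.2]
opening: 0.005
finger_force: 0.0
clock: 3.77
tool_pos: [0.5522, -0.235, 0.3039]
eef_rot: [0.715, 0.699, -0.001, -0.0]
contact_force: [0.8, 1.1, -0.7]
opening: 0.002
finger_force: 0.0
```

```bash
python3 -m inch '-1 -0.014 0.008 0.02 0 0 0;-1 -0.013 0.007 0.02 0 0 0;-1 0 0 0.02 0 0 0;-1 0 0 0.014 0 0 0;-1 0 0 0 0 0 0;-1 0 0 0 0 0 0' && python3 - <<'E'
from plant import snapshot
import cv2,numpy as np
from h import *
c=np.zeros((480,800,3),np.uint8)
for n,x0,y0,i in(("side",325,205,0),("top",325,150,1)):
    p,d=snapshot(n);np.save(f"pics/{n}1.npy",d);cv2.imwrite(f"pics/{n}1.png",p[...,::-1]);c[:,400*i:400*i+400]=cv2.resize(p[y0:y0+120,x0:x0+100,::-1],None,fx=4,fy=4,interpolation=2)
cv2.imwrite("pics/c1.png",c)
E
```

```text
clock: 4.27
tool_pos: [0.5672, -0.2582, 0.2301]
eef_rot: [0.713, 0.701, 0.0, -0.001]
contact_force: [-0.1, 0.1, 0.5]
opening: 0.002
finger_force: 0.0
```

View pics/c1.png

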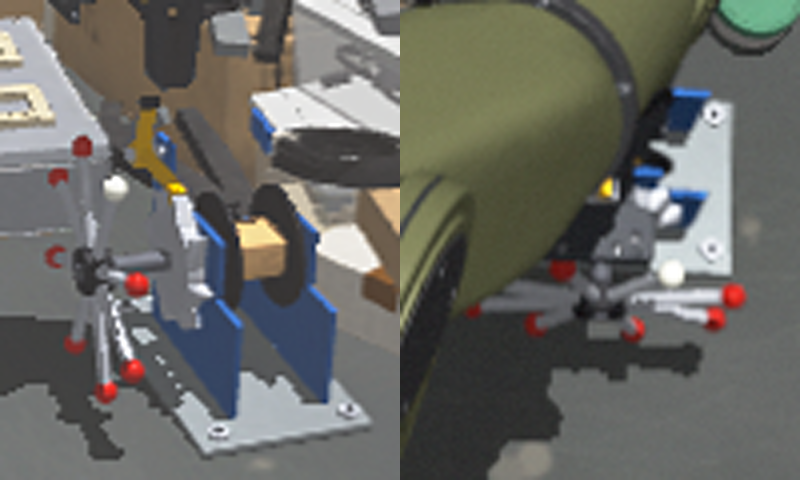

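The closed fingertip hangs to the right of the roll (side crop: tip ~(170,88), roll ~(150,100)). I'll go down and push left.

```bash
python3 -m inch '-1 0 0 0.02 0 0 0;-1 0 0 0.02 0 0 0;-1 0 0 0 0 0 0' && python3 -m inch '-1 0.006 0 0 0 0 0;-1 0.006 0 0 0 0 0;-1 0.004 0 0 0 0 0;-1 0.004 0 0 0 0 0;-1 0.004 0 0 0 0 0;-1 0 0 0 0 0 0' && python3 -m inch '-1 0.004 0 0 0 0 0;-1 0.004 0 0 0 0 0;-1 0.003 0 0 0 0 0;-1 0.002 0 0 0 0 0;-1 0 0 0 0 0 0;-1 0 0 0 0 0 0;-1 0 0 0 0 0 0;-1 0 0 0 0 0 0' && python3 - <<'E'
from plant import snapshot
import cv2
p,d=snapshot("side");cv2.imwrite("pics/c2.png",cv2.resize(p[205:305,325:425,::-1],None,fx=5,fy=5,interpolation=2))
E
```

```text
clock: 4.62
tool_pos: [0.5662, -0.2588, 0.1889]
eef_rot: [0.714, 0.7, -0.001, -0.002]
contact_force: [-1.0, 0.4, 0.1]
opening: 0.008
finger_force: 0.0
clock: 5.12
tool_pos: [0.5686, -0.2359, 0.1917]
eef_rot: [0.714, 0.7, 0.0, 0.001]
contact_force: [-0.6, -1.9, 1.2]
opening: 0.007
finger_force: 0.9
clock: 5.78
tool_pos: [0.5679, -0.2227, 0.1904]
eef_rot: [0.714, 0.7, 0.0, -0.001]
contact_force: [-1.4, -0.8, 0.5]
opening: 0.005
finger_force: 1.1
```

View pics/c2.png

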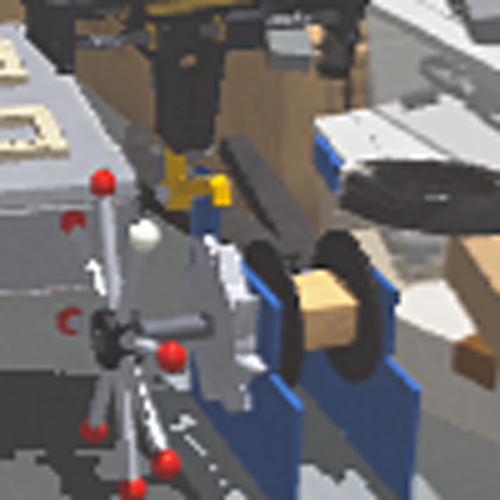

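The image shows the pawl arm raised (nose ~(222,190)), clear of the teeth; contact geometry gives about 0.4 rad. Next is the star.

```bash
python3 -m inch '-1 -0.006 0 0 0 0 0;-1 0 0 -0.02 0 0 0;-1 0 0 -0.025 0 0 0;-1 -0.025 -0.013 0 0 0 0;-1 -0.025 -0.0125 0 0 0 0;-1 -0.025 -0.0125 0 0 0 0;-1 -0.025 -0.0125 0 0 0 0;-1 -0.021 -0.0125 0 0 0 0;-1 0 0 0 0 0 0;-1 0 0 0.02 0 0 0;-1 0 0 0.02 0 0 0;-1 0 0 0.018 0 0 0;-1 0 0 0 0 0 0;-1 0 0 0 0 0 0'
```

```text
clock: 7.0
tool_pos: [0.5025, -0.3482, 0.177]
eef_rot: [0.714, 0.7, 0.0, -0.001]
contact_force: [0.6, 0.4, 0.3]
opening: 0.005
finger_force: 0.0
```

```bash
python3 -m inch '-1 0.006 0 0 0 0 0;-1 0.005 0 0 0 0 0;-1 0.005 0 0 0 0 0;-1 0.005 0 0 0 0 0;-1 0.005 0 0 0 0 0;-1 0.005 0 0 0 0 0;-1 0 0 0 0 0 0' && python3 -m inch '-1 0.005 0 0 0 0 0;-1 0.005 0 0 0 0 0;-1 0.005 0 0 0 0 0;-1 0.005 0 0 0 0 0;-1 0.005 0 0 0 0 0;-1 0.005 0 0 0 0 0;-1 0.004 0 0 0 0 0;-1 0.002 0 0 0 0 0;-1 0 0 0 0 0 0;-1 0 0 0 0 0 0;-1 0 0 0 0 0 0;-1 0 0 0 0 0 0' && python3 - <<'E'
from plant import snapshot
import cv2
p,d=snapshot("side");cv2.imwrite("pics/side3.png",p[...,::-1]);cv2.imwrite("pics/c3.png",cv2.resize(p[205:325,325:425,::-1],None,fx=5,fy=5,interpolation=2))
E
```

```text
clock: 7.58
tool_pos: [0.5035, -0.316, 0.1778]
eef_rot: [0.714, 0.7, 0.0, -0.001]
contact_force: [0.1, 1.4, 0.1]
opening: 0.003
finger_force: 0.0
clock: 8.58
tool_pos: [0.5039, -0.2821, 0.1776]
eef_rot: [0.715, 0.7, -0.0, -0.0]
contact_force: [-0.2, -0.8, 0.0]
opening: 0.003
finger_force: 0.0
```

View pics/c3.png

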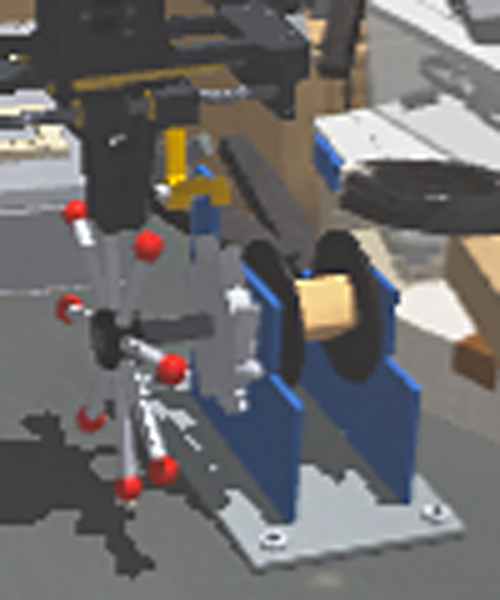

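The star has turned: a red knob is now upper right at (148,245), the white one is hidden behind the finger, and the pawl is still up. I'll compute the wheel angle from the knobs on the star plane.

```bash
cat > ang.py <<'E'
from h import *
def ang(f):
    im=cv2.imread(f);h=cv2.cvtColor(im,cv2.COLOR_BGR2HSV).astype(int)
    M=((h[...,0]<8)|(h[...,0]>172))&(h[...,1]>150)&(h[...,2]>70)
    w=np.zeros(M.shape,np.uint8);w[225:325,325:372]=M[225:325,325:372]
    k,l,s,ce=cv2.connectedComponentsWithStats(w)
    H=np.array([.506,-.286,.1]);n=np.array([1,-.025,0])
    for i in range(1,k):
        if s[i,4]>=12:
            o,d=ray("side",ce[i]);p=o+d*(n@(H-o))/(n@d)-H
            a=np.degrees(np.arctan2(p[1],p[2]));print(s[i,4],"r",np.linalg.norm(p).round(4),"joint",-np.radians((a-22.5+10)%45-10).round(3))
E
python3 -c "
from ang import ang
ang('pics/side0.png');print();ang('pics/side3.png')"
```

```text
18 r 0.0857 joint 0.069
14 r 0.0847 joint 0.06
25 r 0.0867 joint 0.02
21 r 0.0869 joint 0.001
17 r 0.0857 joint -0.002

14 r 0.0857 joint 0.135
23 r 0.0858 joint 0.107
26 r 0.0852 joint 0.112
12 r 0.0856 joint 0.072
23 r 0.0864 joint 0.098
18 r 0.087 joint 0.114
```

Wheel at about -0.68, mid-window. I'll retreat, move over the pawl arm and press it down.

```bash
python3 -m inch '-1 -0.006 0 0 0 0 0;-1 0 0 -0.02 0 0 0;-1 0 0 -0.02 0 0 0;-1 0 0 -0.02 0 0 0;-1 0.008 0.016 0 0 0 0;-1 0.008 0.016 0 0 0 0;-1 0.008 0.016 0 0 0 0;-1 0.007 0.015 0 0 0 0;-1 0 0 0 0 0 0;-1 0 0 0.02 0 0 0;-1 0 0 0.02 0 0 0;-1 0 0 0.008 0 0 0;-1 0 0 0 0 0 0;-1 0 0 0 0 0 0' && python3 -m inch '-1 0 0 0.004 0 0 0;-1 0 0 0.004 0 0 0;-1 0 0 0.004 0 0 0;-1 0 0 0.004 0 0 0;-1 0 0 0.004 0 0 0;-1 0 0 0.002 0 0 0;-1 0 0 0 0 0 0;-1 0 0 0 0 0 0'
```

```text
clock: 9.8
tool_pos: [0.5668, -0.2589, 0.1898]
eef_rot: [0.715, 0.699, -0.0, -0.0]
contact_force: [0.7, -0.6, -0.5]
opening: 0.005
finger_force: 0.0
clock: 10.47
tool_pos: [0.5671, -0.2575, 0.1672]
eef_rot: [0.714, 0.7, 0.0, -0.001]
contact_force: [-0.4, -0.9, -0.3]
opening: 0.007
finger_force: 0.0
```

```bash
python3 -m inch '-1 0 0 0.001 0 0 0;-1 0 0 0.001 0 0 0;-1 0 0 0 0 0 0;-1 0 0 0 0 0 0' && python3 -m inch '-1 0 0 0.001 0 0 0;-1 0 0 0 0 0 0;-1 0 0 0 0 0 0' && python3 -m inch '-1 0 0 0.001 0 0 0;-1 0 0 0 0 0 0;-1 0 0 0 0 0 0'
```

```text
clock: 10.8
tool_pos: [0.5672, -0.2577, 0.1663]
eef_rot: [0.714, 0.7, 0.0, -0.0]
contact_force: [-2.0, 0.9, 6.3]
opening: 0.005
finger_force: 2.7
clock: 11.05
tool_pos: [0.5673, -0.2577, 0.1661]
eef_rot: [0.714, 0.7, 0.0, -0.0]
contact_force: [-2.6, 2.0, 10.4]
opening: 0.01
finger_force: 5.2
clock: 11.3
tool_pos: [0.5674, -0.2577, 0.1658]
eef_rot: [0.714, 0.7, 0.0, -0.0]
contact_force: [-4.9, 2.9, 15.6]
opening: 0.006
finger_force: 7.7
```

It stops hard with the fingertip at z = 0.155, the fully-down height. I'll retreat up and check.

```bash
python3 -m inch '-1 0 0 -0.02 0 0 0;-1 0 0 -0.03 0 0 0;-1 0 0 -0.03 0 0 0;-1 0 0 -0.03 0 0 0;-1 0.03 0 -0.02 0 0 0;-1 0.03 -0.02 0 0 0 0;-1 0.03 -0.02 0 0 0 0;-1 0.03 -0.02 0 0 0 0;-1 0.03 -0.02 0 0 0 0;-1 0.03 -0.02 0 0 0 0;-1 0.03 -0.02 0 0 0 0;-1 0 0 0 0 0 0;-1 0 0 0 0 0 0' && python3 - <<'E'
from plant import snapshot
import cv2,numpy as np
from ang import ang
c=np.zeros((480,800,3),np.uint8)
for n,x0,y0,i in(("side",325,205,0),("top",325,150,1)):
    p,d=snapshot(n);cv2.imwrite(f"pics/{n}4.png",p[...,::-1]);c[:,400*i:400*i+400]=cv2.resize(p[y0:y0+120,x0:x0+100,::-1],None,fx=4,fy=4,interpolation=2)
cv2.imwrite("pics/c4.png",c);ang("pics/side4.png")
E
```

```text
clock: 12.38
tool_pos: [0.451, -0.0439, 0.2939]
eef_rot: [0.713, 0.701, 0.0, -0.001]
contact_force: [0.1, -0.9, 0.4]
opening: 0.004
finger_force: 0.0
16 r 0.0839 joint 0.16
23 r 0.0858 joint 0.107
26 r 0.0852 joint 0.112
23 r 0.0864 joint 0.098
17 r 0.0866 joint 0.102
```

View pics/c4.png

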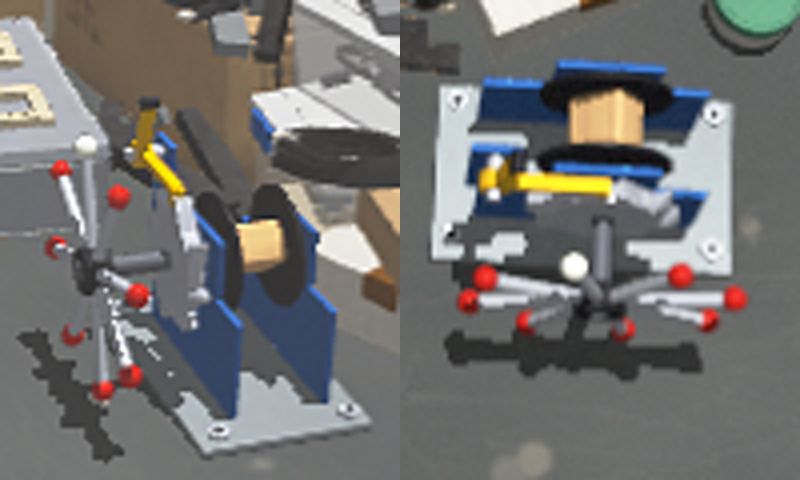

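The white knob is now left of straight up (top crop (573,265)), and the pawl roll is back at its starting pixel (150,100). The pawl is home, and the wheel stands at about -0.68.

```bash
python3 -c "
from plant import r
print(r.finish_job())"
```

```text
the job is handed in; nothing more can be done
None
```

The winder is backed off one notch: the wheel stands at about -0.68 rad, the pawl is fully down in the new notch, the arm is clear, and the job was handed in after about 12.5 s (the judge's verdict was not shown).

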